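# Find the lid that fits the leaning jar and screw it home

## Task

The white jar that leans in the plywood stand is open. Two orange lids look alike, but only one has the right thread: try them on the jar until one threads fully home, leave that one screwed down on the jar, and see that the other lid ends up lying flat on the table, bar up. Do not push the tape measure about.

Things in the scene. Friction and masses are not known exactly. Their poses are not given: they have to be found in the camera images.
- jar: White jar fixed in an immovable plywood stand (base 130x120 mm), leaning 30 degrees. Origin: centre of the neck's rim, 125 mm over the table; z points out of the mouth along the jar's axis; x is the way the right lid's bar lies when home (either way round), shown by two green marks on the sloping 116x116 mm face 27 mm below the rim. Neck 40 mm across, rim bevelled, two-start thread 49 mm across.
- jar_start (a point): On the jar's axis, 14.5 mm below the rim: where any lid's underside rests when set on squarely, not yet turned. Axes as the jar's. Set it on along the axis with its bar along the two white marks, 82 degrees counter-clockwise (looking into the mouth) from jar x; 70 to 120 degrees enters; half a turn makes no difference.
- jar_home (a point): On the jar's axis, 20 mm below the rim: where the right lid's underside ends. Turned clockwise with a light push along the axis, the right lid sinks 5.5 mm and stops firmly after 82 degrees, bar at the green marks. The wrong lid binds about 45 degrees after the white marks and stays about 5 mm too high: turn it back to the white marks and lift it off along the axis.
- lid_1: Orange screw lid, loose, 70 g, 62 mm across, 24 mm tall, with a straight grip bar on top 52 mm long, 14 mm thick, 26 mm tall (50 mm in all). Origin: centre of its underside; z up through the bar, x along the bar. Two lugs inside, under the bar's ends, run in the jar's thread. It starts on the table, bar up. The two lids look alike and change places.
- lid_2: A lid exactly like lid_1 from outside, same origin, axes and sizes.
- tape_measure: Yellow tape measure, 36x75x60 mm, loose on the table, a bystander. Origin: centre of its underside.
Things that resemble listed ones, but are neither listed nor needed, are in the scene too. Leave any black or purple look-alike of the lid_2 alone.

How it is judged:
By the outcome, as a careful person would: the job done as asked, in the order asked, and still so for the second after the job is handed in, with the robot touching nothing.
It also fails if it takes over 72 s, if anything falls off the work surface, if the arm or the gripper's body presses on something with over 40 N, if the wrist force passes 120 N, or if a joint passes its speed limit or range.

## Robot

A 7-joint arm with a two-finger parallel gripper is mounted at the origin on a cart in front of the work surface, level with it; the furniture and walls round the work are solid. World frame = base frame: x ahead of the robot, y to its left, z up, the work surface at z = 0. Lengths are in m, angles in degrees, forces in N, time in s.
With the tool pointing down it reaches from about 0.4 to 0.925 m from the base axis. Payload 4.1 kg.
Tool frame: the origin (TCP) lies at the very end of the fingers, on their centre line; the grasp point (between the pads) lies 19 mm behind it (arm.tcp_to_grasp is the distance from the TCP to the grasp point, in m); z points along the fingers, y is the line along which they close (so a half turn about z gives the same grasp; the last joint's range is limited). The gripper opens to 85 mm and grips with 20 to 120 N. Pads are 22 mm wide; open, the fingers measure 114 mm over their backs; the gripper's body (76 mm by 85 mm) begins 54 mm behind the grasp point. The pads swing forward as they close: fully open they stand 13 mm farther back than shut.
Start: joints at [-80.271, 22.827, 2.584, 88.041, -1.071, 69.15, -2.905], TCP at [0.173, 0.627, 0.231] pointing down, gripper open.
Joint ranges: [-161.44, 161.44], [-28.35, 127.94], [-78.24, 83.42], [0, 140.83], [-78.03, 258.03], [13.02, 114.36], [-168.23, 168.23]. Speed limits (degrees/s): [147.25, 147.25, 180, 180, 180, 180, 180].

## Interface

Orientations are given as [roll, pitch, yaw] about the fixed x, y, z axes, in that order (R = Rz(yaw) Ry(pitch) Rx(roll)).
In Python, from cell import arm gives the robot as it stands. Calls block until the motion is done:
- arm.move_to(position, orientation): joint-space move of the TCP to a pose.
- arm.servo_line(position, v=0.15, orientation=None): straight line of the TCP; orientation=None keeps the orientation; v is the mean speed in m/s.
- arm.goto_joints(angles): joint-space move.
- arm.move_gripper(opening, effort=None): opening from 0.0 (shut) to 1.0 (fully open); effort is the grip in N (None keeps the last); returns when the fingers have stopped.
- arm.hold(seconds).
- arm.ik(position, orientation): joint angles nearest the present ones, or None.
- arm.read_state(): the state.
- arm.grab_frame(name): name is "side" or "top"; returns (picture, depth): 420x560x3 uint8, blue, green, red; 420x560 float32, m along the optical axis (not along the pixel's ray), 0 where there is no reading.
- arm.calibration(name): a dict with "vertical_fov" (degrees; the focal length in pixels is half the picture's height over the tangent of half this angle, whatever the lens; pixels are square), "cx", "cy" (the principal point, pixels), "extrinsics" (4x4, takes a point from world to camera coordinates). Camera axes: x right, y down, z forward; pixel columns grow to the right and rows downward; lengths in m; the calibration is good to about 2 mm. A picture is of the moment at which its call begins. calibration takes no time and is no camera call.
A pose or a line that the arm cannot do raises arm.MotionError and nothing moves.
- arm.sign_off(): hands the job in; it is judged then, once.
Trained networks look in the newest picture that a camera, given by its name, has taken for a name from the list of things; names that differ only in an ending like _2 or _b are one class to them, and where a whole thing is asked for, a point or a joint stands for the part that bears it (a point fixed in the world has none). Each returns a list of dicts, best first, with "p" (0 to 1); they miss things now and then, are a little off and sometimes report something else, mostly with a low value. They report only what shows in the picture. A call takes as long as a camera call. They do not tell look-alikes from the thing itself.
- arm.spot_in(name, camera): "point" ([x, y, z] in m, in the coordinates of the camera as it stood for that picture, good to about 4 mm: the middle of the surface that is visible of it).
- arm.cut_out(name, camera): "mask" (420x560 bool, what is visible of it).
The state is a dict: "time_s": time; "joints": joint angles; "joint_vel": joint speeds; "joint_efforts": joint torques, N m; "eef_pos": TCP position; "tool_rot": TCP orientation; "wrist_force": force on the tool from outside, world axes, zero at the start; "moment": the same for the moment, N m; "opening": opening from 0.0 (shut) to 1.0 (fully open); "finger_force": force on a finger pad.
Only numpy, scipy, OpenCV 4.12 (cv2) and the standard library are available. Lean on these libraries where they do the work, as an engineer would, in place of code of your own. Each camera call takes 0.05 s, during which the arm holds its last target. There are 200 camera calls.

## Working session

There is one attempt and no reset: what is moved stays moved. The work goes in short steps, each a Python script; the robot and the scene stay as the last script left them, time stands still between calls to the robot, and variables do not carry over. Pictures are saved under pics/ and viewed, at most 10 in all, crops included, and the job is handed in when it is done.

```bash
mkdir -p pics; ls
cat > h.py <<'E'
import numpy as np, cv2
from cell import arm
from scipy.spatial.transform import Rotation as Ro
def cam(n):
    c=arm.calibration(n); f=210/np.tan(np.radians(c["vertical_fov"]/2)); return f,c["cx"],c["cy"],np.array(c["extrinsics"])
def cloud(n,d):
    f,cx,cy,E=cam(n); v,u=np.mgrid[:420,:560]
    P=np.stack([(u-cx)/f*d,(v-cy)/f*d,d],-1); return (P-E[:3,3])@E[:3,:3]
def proj(n,p):
    f,cx,cy,E=cam(n); q=np.atleast_2d(p)@E[:3,:3].T+E[:3,3]; return np.c_[cx+f*q[:,0]/q[:,2],cy+f*q[:,1]/q[:,2]]
E
python3 - <<'E'
from h import *
for n in("top","side"):
    b,d=arm.grab_frame(n); np.savez(f"{n}0.npz",b=b,d=d); cv2.imwrite(f"pics/{n}0.png",b)
    f,cx,cy,E=cam(n); print(n,f,cx,cy,"campos",-E[:3,:3].T@E[:3,3])
    for k in("lid_1","jar","tape_measure"):
        for r in arm.spot_in(k,n):
            w=(np.array(r["point"])-E[:3,3])@E[:3,:3]; print(k,round(r["p"],2),w.round(3),proj(n,w)[0].round())
print(arm.read_state())
E
```

```text
pics
top 438.8022160843572 272.6059302403936 203.0527335047407 campos [ 0.3757317  -0.13434686  1.18222102]
lid_1 0.95 [ 0.378 -0.351  0.021] [352. 267.]
lid_1 0.82 [ 0.445 -0.247  0.023] [312. 241.]
lid_1 0.67 [ 0.427 -0.443  0.024] [387. 248.]
lid_1 0.58 [ 0.514 -0.342  0.019] [348. 215.]
jar 0.88 [0.621 0.048 0.111] [197. 167.]
tape_measure 0.57 [ 0.4   -0.022  0.056] [225. 257.]
side 431.34535219613423 279.36930177072736 211.0874855889531 campos [0.30208609 0.63822323 0.67709819]
lid_1 0.9 [ 0.444 -0.237  0.026] [316. 211.]
lid_1 0.88 [ 0.522 -0.44   0.024] [304. 168.]
lid_1 0.8 [ 0.427 -0.428  0.024] [335. 175.]
lid_1 0.73 [ 0.375 -0.343  0.026] [349. 193.]
lid_1 0.62 [ 0.506 -0.33   0.024] [301. 188.]
jar 0.95 [0.626 0.066 0.109] [196. 249.]
{'time_s': 0.4, 'joints': array([-80.27037392,  22.83298777,   2.58267839,  88.04948437,
        -1.07131416,  69.14956786,  -2.90191825]), 'joint_vel': array([-0.08885222, -0.13632672,  0.03294752, -0.05983034,  0.04085747,
        0.02773132, -0.04714141]), 'joint_efforts': array([-2.06519486e-03, -4.74425483e+01,  1.36000503e+00, -2.54113162e+01,
        1.13970746e-02,  3.47241839e-03,  1.16729734e-05]), 'eef_pos': array([0.17258372, 0.62662517, 0.23120618]), 'tool_rot': array([-1.79992167e+02,  1.21171859e-03,  1.64606424e+02]), 'wrist_force': array([ 0.33490774, -0.36093718,  0.80360186]), 'moment': array([-0.0385881 , -0.00156696,  0.01216213]), 'finger_force': 0.0, 'opening': 1.000354489900332}
```

View pics/top0.png

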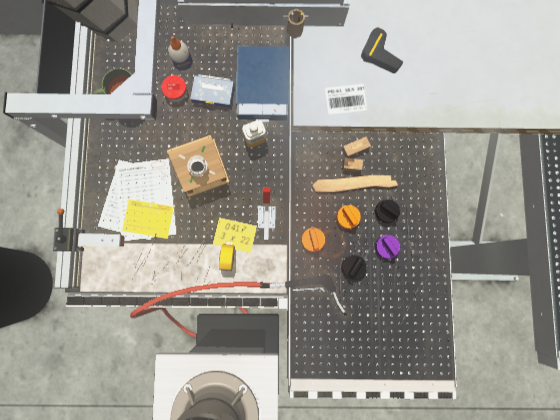

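View pics/side0.png

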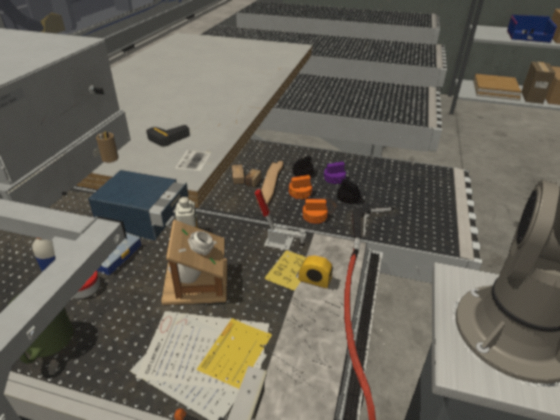

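Run:
```python
from h import *
b=np.load("top0.npz")["b"]
a=cv2.resize(b[170:310,300:420],(480,560),interpolation=cv2.INTER_CUBIC)
cv2.imwrite("pics/crop_lids.png",a)
cv2.imwrite("pics/crop_jar.png",cv2.resize(b[115:225,140:250],(600,600),interpolation=cv2.INTER_CUBIC))
```

```text
(no output)
```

View pics/crop_lids.png

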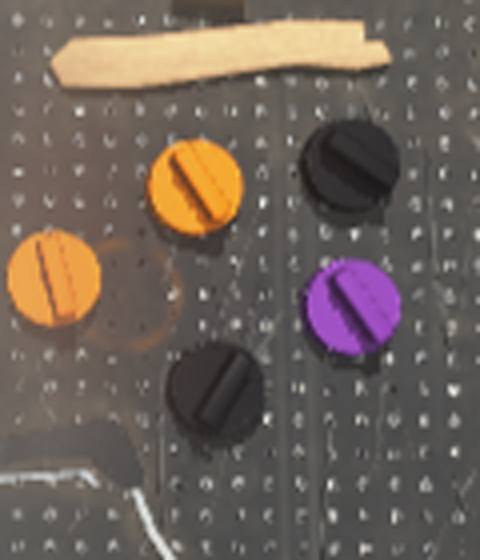

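View pics/crop_jar.png

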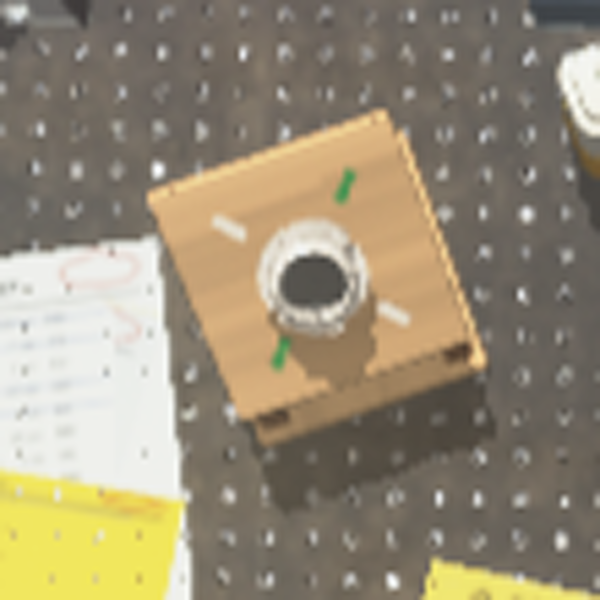

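Top: the orange lids are at (348,215) and (313,240), which fit the description. The black ones at (387,211) and (353,268) and the purple one at (388,247) are look-alikes to leave alone. The crop confirms this. The jar is at (197,167), with green marks along about 65° in the image and white marks near-perpendicular. The tape is at (227,257).

Run:
```python
from h import *
for n in("top","side"):
    z=np.load(n+"0.npz"); b,d=z["b"],z["d"]; W=cloud(n,d); hsv=cv2.cvtColor(b,cv2.COLOR_BGR2HSV).astype(int); H,S,V=hsv[...,0],hsv[...,1],hsv[...,2]
    print("==",n,(d==0).mean())
    c=np.array([.62,.05]); near=(np.hypot(W[...,0]-c[0],W[...,1]-c[1])<.1)&(W[...,2]>.04)&(d>0)
    wood=near&(H>8)&(H<22)&(S>70)
    P=W[wood]; best=None
    rng=np.random.default_rng(0)
    for _ in range(500):
        q=P[rng.choice(len(P),3,False)]; m=np.cross(q[1]-q[0],q[2]-q[0]); m/=np.linalg.norm(m)+1e-12
        i=abs((P-q[0])@m)<.003
        if best is None or i.sum()>best.sum(): best=i
    for _ in range(3):
        c0=P[best].mean(0); m=np.linalg.svd(P[best]-c0)[2][2]; m*=np.sign(m[2]); best=abs((P-c0)@m)<.003
    print("n",m.round(4),"tilt",np.degrees(np.arccos(m[2])),"az",np.degrees(np.arctan2(m[1],m[0])),best.sum(),len(P),"c",c0)
    onp=near&(abs((W-c0)@m)<.006)&(np.linalg.norm(W-c0,axis=-1)<.08)
    for nm,mk in(("green",onp&(H>40)&(H<85)&(S>70)),("white",onp&(S<60)&(V>140))):
        k,l,st,ce=cv2.connectedComponentsWithStats(mk.astype(np.uint8))
        for i in range(1,k):
            if st[i,4]>=5: print(nm,ce[i].round(1),st[i,4],np.median(W[l==i],0).round(4))
    # rim
    h=(W-c0)@m; rim=near&(abs(h-.027)<.004)&(np.linalg.norm(W-c0,axis=-1)<.06); print("rim pts",rim.sum(),W[rim].mean(0).round(4), np.percentile(h[near],[95,99]))
    # orange lids
    o=(H>5)&(H<18)&(S>150)&(V>120)&(W[...,1]<-.18)&(d>0)&(W[...,0]>.3)
    for lo,hi,t in((.015,.032,"disc"),(.043,.056,"bar")):
        k,l,st,ce=cv2.connectedComponentsWithStats((o&(W[...,2]>lo)&(W[...,2]<hi)).astype(np.uint8))
        for i in range(1,k):
            if st[i,4]>15:
                Q=W[l==i]; xy=Q[:,:2].astype(np.float32); r=cv2.minAreaRect(xy); dd=np.linalg.svd(xy-xy.mean(0))[2][0]
                print(t,ce[i].round(),st[i,4],"c",np.round(r[0],4),"sz",np.round(r[1],3),"z",np.median(Q[:,2]).round(4),"ang",np.degrees(np.arctan2(dd[1],dd[0])).round(1))
z=np.load("top0.npz"); W=cloud("top",z["d"])
print("beam",W[100,100],W[60,145],W[20,250],W[75,200])
for p in [(110,75),(20,300),(130,100),(50,130)]: print(p,W[p].round(3))
big=(W[...,2]>.2)&(W[...,0]>.3); print("tall x",W[big].min(0),W[big].max(0))
```

```text
== top 0.004000850340136054
n [-0.4699 -0.1779  0.8646] tilt 30.163021265047963 az -159.26962401791738 1388 1668 c [0.63125336 0.051228   0.1024543 ]
green [203.  148.5] 12 [0.6654 0.0334 0.1193]
green [191.1 179. ] 10 [0.595  0.0664 0.0867]
white [181.6 156.4] 14 [0.6459 0.0864 0.1183]
white [197.2 155.8] 13 [0.6481 0.0482 0.1135]
white [211.6 171.8] 13 [0.6139 0.0139 0.0866]
rim pts 71 [0.6197 0.0466 0.1252] [0.01883474 0.02690483]
disc [346. 220.] 92 c [ 0.5029 -0.3347] sz [0.06  0.039] z 0.023 ang -142.5
disc [313. 239.] 287 c [ 0.4499 -0.2491] sz [0.059 0.058] z 0.0234 ang -77.6
bar [350. 217.] 40 c [ 0.5091 -0.3419] sz [0.05  0.013] z 0.049 ang -142.7
bar [314. 239.] 97 c [ 0.4485 -0.2493] sz [0.051 0.013] z 0.049 ang -165.2
== side 0.007653061224489796
n [-0.4668 -0.1752  0.8669] tilt 29.9050826448741 az -159.42597603201293 1588 2003 c [0.6288517  0.06433669 0.10376464]
green [184.3 231.7] 7 [0.6646 0.0349 0.1189]
green [211.9 260. ] 8 [0.5957 0.0657 0.0866]
white [191. 247.] 8 [0.6362 0.0673 0.1112]
white [181.9 249.8] 11 [0.646  0.0849 0.1187]
rim pts 96 [0.6165 0.052  0.1241] [0.02084197 0.02641635]
disc [300. 189.] 175 c [ 0.5082 -0.3303] sz [0.061 0.04 ] z 0.0232 ang -161.8
disc [314. 212.] 223 c [ 0.4483 -0.2335] sz [0.061 0.039] z 0.0237 ang -171.3
bar [300. 179.] 78 c [ 0.5099 -0.3391] sz [0.05  0.017] z 0.0484 ang 33.4
bar [315. 202.] 92 c [ 0.4475 -0.2449] sz [0.049 0.014] z 0.0483 ang -163.0
beam [0.7528992  0.25976273 0.21222145] [0.85279218 0.16172173 0.21068386] [ 1.00809707 -0.07797386  0.12534329] [0.90030695 0.06299189 0.02820005]
(110, 75) [0.729 0.316 0.21 ]
(20, 300) [ 0.991 -0.205  0.157]
(130, 100) [ 0.748  0.341 -0.001]
(50, 130) [0.985 0.27  0.001]
tall x [ 0.3757317  -0.3061634   0.20000525] [1.01395497 0.48186082 1.18222102]
```

Both cameras agree: tilt 30°, azimuth −159.3°, rim at about (0.618, 0.0455, 0.125), marks 83° apart, and bar tops at 49–50 mm. Next I check reachability and wrist headroom.

```bash
cat >> h.py <<'E'
az=np.radians(-159.3); A=np.array([.5*np.cos(az),.5*np.sin(az),np.cos(np.pi/6)])
RIM=np.array([.6177,.0454,.1255]); G=np.array([.0697,-.0319,.0323])
X=G-A*(G@A); X/=np.linalg.norm(X)
OFF=.027  # TCP above lid underside in the grasp
def rpy(x,z):
    x=x/np.linalg.norm(x); return Ro.from_matrix(np.c_[x,np.cross(z,x),z]).as_euler("xyz",degrees=True)
def jar_o(deg,s=1): return rpy(s*(Ro.from_rotvec(A*np.radians(deg)).apply(X)),-A)
def jar_p(h,d=(0,0,0)): return RIM+np.array(d)+A*(h+OFF)   # h: lid underside height over rim along axis
def tab_o(deg): t=np.radians(deg); return rpy(np.array([np.cos(t),np.sin(t),0]),np.array([0,0,-1.]))
def lid(name): return {"A":((.4482,-.2480),15.3),"B":((.5095,-.3408),36.5)}[name]
def wr():
    s=arm.read_state(); f=s["wrist_force"]; m=s["moment"]
    return "F",f.round(1),"Fa",(f@A).round(1),"M",m.round(2),"Ma",(m@A).round(2),"op",round(s["opening"],3),"t",round(s["time_s"],1)
E
python3 - <<'E'
from h import *
def sh(l,p,o):
    j=arm.ik(p,o); print(l,None if j is None else np.round(j,0))
for k in "AB":
    (x,y),t=lid(k)
    for s in(0,180): sh(k+str(s),[x,y,OFF],tab_o(t+s)); sh(k+" up",[x,y,.28],tab_o(t+s))
for s in(1,-1):
    for d in(90,82,40,0,-6): sh(f"jar{s} {d}",jar_p(-.0145),jar_o(d,s))
    sh("jar far",jar_p(.06),jar_o(82,s))
E
```

```text
A0 [-21.  41.  61. 118. -48.  50.  -7.]
A up [-28.  11.  61. 104. -11.  71. -39.]
A180 [-10.  31.  44. 118. -32.  43. 159.]
A up [ 43.   7. -21. 102.   3.  71. 127.]
B0 [-15.  59.  72. 105. -62.  67.  26.]
B up [-13.  28.  61.  91. -25.  76.  -2.]
B180 [ 22.  32.  10. 104.  -7.  45. 162.]
B up [ 62.  22. -43.  89.  15.  76. 144.]
jar1 90 [-32.  15.  33. 123. -50.  23.  21.]
jar1 82 [-32.  15.  33. 123. -50.  23.  13.]
jar1 40 [-38.  16.  40. 123. -54.  24. -25.]
jar1 0 [-45.  18.  49. 123. -60.  27. -60.]
jar1 -6 [-45.  18.  49. 123. -60.  27. -66.]
jar far [-51.   5.  52. 124. -32.  28.  -3.]
jar-1 90 [ 18.  14. -24. 122.  -9.  17. 164.]
jar-1 82 [ 44.  19. -54. 121.  25.  19. 125.]
jar-1 40 [-30.  15.  31. 123. -48.  22. 149.]
jar-1 0 [-41.  17.  43. 123. -56.  25. 116.]
jar-1 -6 [-40.  17.  42. 123. -56.  25. 110.]
jar far [ 59.   9. -65. 122.   0.  26. 148.]
```

```bash
cat > pick.py <<'E'
from h import *
def pick(k,s=0):
    (x,y),t=lid(k); o=tab_o(t+s)
    arm.move_gripper(.55,70)
    arm.move_to([x,y,.12],o); arm.servo_line([x,y,OFF+.012],.12); arm.servo_line([x,y,OFF],.04)
    print(wr()); arm.move_gripper(0,70); print(wr())
    arm.servo_line([x,y,.15],.15); print(wr())
E
python3 - <<'E'
from pick import *
j=arm.read_state()["joints"]; arm.goto_joints([-60,12,0,98,0,70,0]); arm.goto_joints([29,11,0,103,0,66,-30])
s=arm.read_state(); print(s["eef_pos"],s["tool_rot"],s["time_s"])
(x,y),t=lid("A")
for q in(0,180): print(arm.ik([x,y,.12],tab_o(t+q)))
pick("A",0)
print(arm.read_state()["joints"].round(0))
for q in(1,-1): print(np.round(arm.ik(jar_p(.03),jar_o(82,q)),0))
b,d=arm.grab_frame("top"); np.savez("top1.npz",b=b,d=d); cv2.imwrite("pics/top1.png",cv2.resize(b[150:330,180:420],(720,540)))
E
```

```text
[ 0.44841328 -0.29594645  0.23791256] [-1.79991679e+02 -2.68854687e-02  3.11224828e+01] 4.0083
[ 2.44112187e+01  1.56760343e+01 -2.82312026e-01  1.13605520e+02
  9.85467903e-02  5.07186686e+01 -5.06229857e+01]
[ 42.83063363  16.67559057 -21.86273061 113.12040457   7.83611133
  51.60527647 122.21996884]
('F', array([-0.5,  0.5,  0.4]), 'Fa', np.float64(0.4), 'M', array([-0.  , -0.02,  0.01]), 'Ma', np.float64(0.01), 'op', 0.547, 't', 6.3)
('F', array([0.2, 0.4, 2.4]), 'Fa', np.float64(1.9), 'M', array([-0.02,  0.07, -0.  ]), 'Ma', np.float64(-0.0), 'op', 0.145, 't', 6.7)
('F', array([ 0.1,  0.1, -1.4]), 'Fa', np.float64(-1.3), 'M', array([0.04, 0.02, 0.  ]), 'Ma', np.float64(-0.02), 'op', 0.149, 't', 7.7)
[ 24.  14.  -0. 112.   0.  54. -51.]
[ 13.   8. -17. 122. -17.  22. -17.]
[ -64.   21.   74.  124.  -62.   36. -157.]
```

View pics/top1.png

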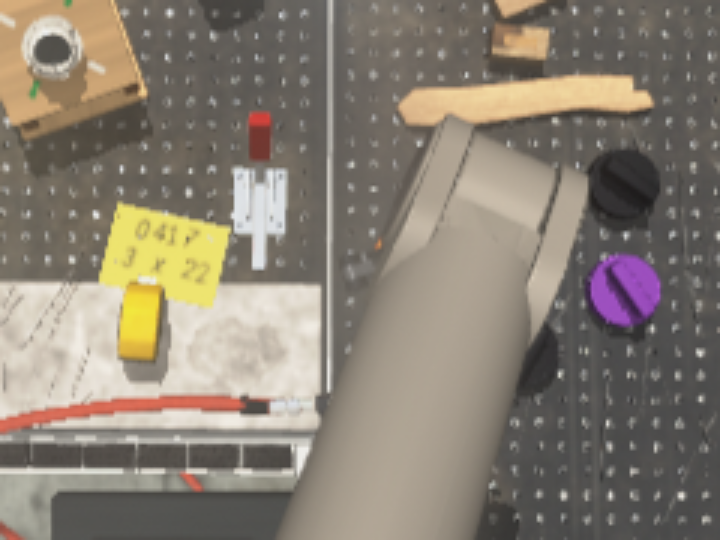

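The lid is held: opening 0.149 is about the 14 mm bar. The view shows the arm hiding it at about (340,240) px, with the tape untouched. Next is the guarded set-on.

Run:
```python
from h import *
arm.servo_line([.4482,-.248,.22],.25)
arm.move_to(jar_p(.05),jar_o(82)); arm.servo_line(jar_p(.010),.1); print(wr(), arm.read_state()["joints"].round(0))
b,d=arm.grab_frame("side"); cv2.imwrite("pics/side2.png",cv2.resize(b[150:330,130:290],(640,720))[60:660])
h=.004
while h>-.0165:
    arm.servo_line(jar_p(h),.03); w=wr(); print(round(h*1e3,1),w,((arm.read_state()["eef_pos"]-RIM)@A-OFF).round(4))
    if abs(w[3])>9: break
    h-=.003 if h>-.011 else .001
```

```text
('F', array([ 0.4, -0.2, -1.1]), 'Fa', np.float64(-1.1), 'M', array([-0.27,  0.6 ,  0.01]), 'Ma', np.float64(0.03), 'op', 0.151, 't', 9.9) [ 10.  10. -14. 122. -18.  20. -16.]
4.0 ('F', array([-0. , -0.6, -0.7]), 'Fa', np.float64(-0.5), 'M', array([-0.26,  0.58,  0.02]), 'Ma', np.float64(0.04), 'op', 0.149, 't', 10.3) 0.004
1.0 ('F', array([-0.6,  0.2, -0.3]), 'Fa', np.float64(-0.0), 'M', array([-0.17,  0.6 ,  0.04]), 'Ma', np.float64(0.01), 'op', 0.147, 't', 10.5) 0.0008
-2.0 ('F', array([-0.6, -0.1, -0.6]), 'Fa', np.float64(-0.2), 'M', array([-0.26,  0.6 ,  0.04]), 'Ma', np.float64(0.05), 'op', 0.144, 't', 10.8) -0.0022
-5.0 ('F', array([-0.4, -1. , -2. ]), 'Fa', np.float64(-1.4), 'M', array([-0.21,  0.56, -0.01]), 'Ma', np.float64(-0.01), 'op', 0.146, 't', 11.0) -0.0052
-8.0 ('F', array([ 0.2, -0.2, -0.5]), 'Fa', np.float64(-0.4), 'M', array([-0.27,  0.53, -0.04]), 'Ma', np.float64(0.0), 'op', 0.146, 't', 11.3) -0.0082
-11.0 ('F', array([ 0.3, -1.1, -0.5]), 'Fa', np.float64(-0.4), 'M', array([-0.19,  0.59, -0.04]), 'Ma', np.float64(-0.05), 'op', 0.148, 't', 11.5) -0.0112
-12.0 ('F', array([-0.1,  0.3, -1.1]), 'Fa', np.float64(-0.9), 'M', array([-0.19,  0.59,  0.04]), 'Ma', np.float64(0.02), 'op', 0.148, 't', 11.8) -0.012
-13.0 ('F', array([ 0.4,  1.1, -0.9]), 'Fa', np.float64(-1.1), 'M', array([-0.28,  0.56,  0.01]), 'Ma', np.float64(0.04), 'op', 0.146, 't', 12.0) -0.013
-14.0 ('F', array([ 0.2,  0.4, -1.4]), 'Fa', np.float64(-1.4), 'M', array([-0.26,  0.54,  0.02]), 'Ma', np.float64(0.04), 'op', 0.147, 't', 12.3) -0.014
-15.0 ('F', array([-4.1, -1. ,  4.6]), 'Fa', np.float64(6.1), 'M', array([-0.15,  0.84,  0.12]), 'Ma', np.float64(0.02), 'op', 0.151, 't', 12.5) -0.0145
-16.0 ('F', array([-11.4,  -1.9,  12.9]), 'Fa', np.float64(16.8), 'M', array([-0.12,  1.32,  0.17]), 'Ma', np.float64(-0.03), 'op', 0.148, 't', 12.8) -0.0147
```

View pics/side2.png

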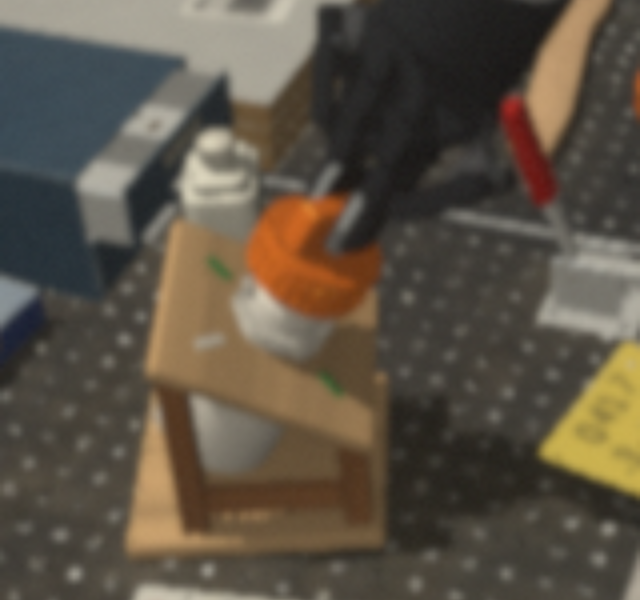

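The side view shows the lid held centred over the mouth at about (315,255) px. Contact came exactly at −14.5 mm. Now I turn it clockwise in small guarded steps.

```bash
cat > turn.py <<'E'
from h import *
def turn(d0,d1,step=5,push=.0008,lim=1.2,slip=None):
    for d in np.linspace(d0,d1,int(np.ceil(abs(d1-d0)/step))+1)[1:]:
        h=-.0145-.0055*(82-d)/82-push
        arm.servo_line(jar_p(h),.03,jar_o(d)); s=arm.read_state(); f,m=s["wrist_force"],s["moment"]
        x=Ro.from_euler("xyz",s["tool_rot"],degrees=True).as_matrix()[:,0]
        ang=np.degrees(np.arctan2(np.cross(X,x)@A,X@x)); hh=((s["eef_pos"]-RIM)@A-OFF)*1e3
        print(round(d,1),"act",round(ang,1),"h",round(hh,2),"Fa",round(f@A,1),"|F|",round(np.linalg.norm(f),1),"Ma",round(m@A,2),"op",round(s["opening"],3),"t",round(s["time_s"],1))
        if abs(m@A)>lim or f@A>25: print("STOP"); break
    return d
E
python3 - <<'E'
from turn import *
turn(82,24)
E
```

```text
77.2 act 77.1 h -14.65 Fa 11.3 |F| 11.3 Ma -0.2 op 0.145 t 13.0
72.3 act 72.3 h -14.73 Fa 12.9 |F| 13.0 Ma -0.14 op 0.147 t 13.3
67.5 act 67.5 h -14.94 Fa 14.4 |F| 14.5 Ma -0.09 op 0.142 t 13.5
62.7 act 62.6 h -15.23 Fa 15.0 |F| 15.3 Ma -0.09 op 0.147 t 13.8
57.8 act 57.8 h -15.66 Fa 14.8 |F| 15.0 Ma -0.11 op 0.147 t 14.0
53.0 act 52.9 h -16.31 Fa 12.6 |F| 12.9 Ma -0.25 op 0.149 t 14.3
48.2 act 48.1 h -16.63 Fa 10.9 |F| 11.0 Ma -0.06 op 0.146 t 14.5
43.3 act 43.3 h -16.88 Fa 11.1 |F| 11.2 Ma 0.0 op 0.147 t 14.8
38.5 act 38.5 h -17.48 Fa 8.5 |F| 8.6 Ma -0.04 op 0.148 t 15.0
33.7 act 33.6 h -17.86 Fa 7.1 |F| 7.2 Ma 0.07 op 0.147 t 15.3
28.8 act 28.9 h -18.34 Fa 6.0 |F| 6.1 Ma -0.03 op 0.15 t 15.5
24.0 act 24.2 h -18.93 Fa 5.2 |F| 5.3 Ma 0.0 op 0.148 t 15.8
```

It is past the 37° binding point and still sinking with no torque, so this looks like the right lid. I carry on to the stop.

Run:
```python
from turn import *
turn(24,-4,step=3.5,push=.0012,lim=1.0)
print(wr())
```

```text
20.5 act 20.6 h -19.39 Fa 6.9 |F| 6.9 Ma -0.07 op 0.148 t 16.0
17.0 act 17.1 h -19.74 Fa 6.5 |F| 6.6 Ma -0.03 op 0.148 t 16.3
13.5 act 13.6 h -19.9 Fa 8.2 |F| 8.3 Ma -0.07 op 0.148 t 16.5
10.0 act 10.1 h -19.9 Fa 10.5 |F| 10.6 Ma -0.08 op 0.147 t 16.8
6.5 act 6.6 h -19.92 Fa 12.3 |F| 12.3 Ma -0.05 op 0.149 t 17.0
3.0 act 3.1 h -19.91 Fa 15.8 |F| 15.8 Ma -0.11 op 0.145 t 17.3
-0.5 act -0.4 h -19.93 Fa 18.8 |F| 18.9 Ma -0.06 op 0.142 t 17.5
-4.0 act -4.0 h -19.93 Fa 21.1 |F| 21.4 Ma -0.0 op 0.145 t 17.8
('F', array([-12.5,  -5.7,  16.4]), 'Fa', np.float64(21.1), 'M', array([-0.64,  1.24, -0.09]), 'Ma', np.float64(-0.0), 'op', 0.145, 't', 17.8)
```

Run:
```python
from h import *
b,d=arm.grab_frame("side"); np.savez("side3.npz",b=b,d=d); cv2.imwrite("pics/side3.png",cv2.resize(b[180:300,140:260],(600,600),interpolation=cv2.INTER_CUBIC))
```

```text
(no output)
```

View pics/side3.png

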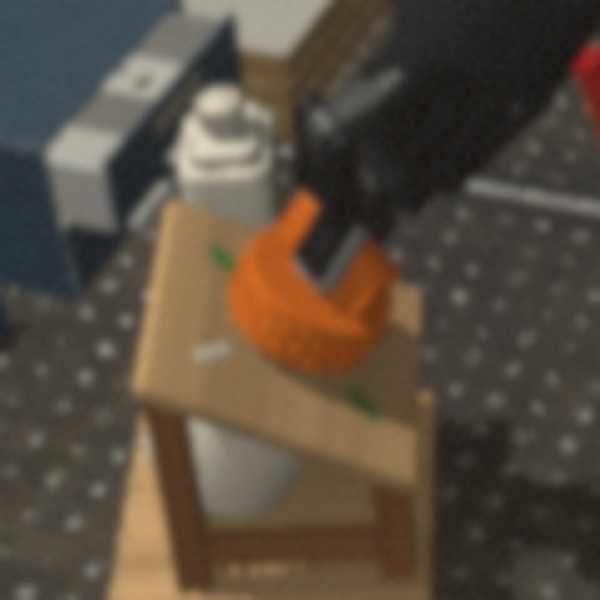

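```bash
cat > meas.py <<'E'
from h import *
def meas(b,d,n):
    W=cloud(n,d); hsv=cv2.cvtColor(b,cv2.COLOR_BGR2HSV).astype(int)
    Y=np.cross(A,X); Q=W-RIM; u,v,h=Q@X,Q@Y,Q@A
    o=(hsv[...,0]<16)&(hsv[...,1]>190)&(np.hypot(u,v)<.045)&(h>-.03)&(d>0)
    hist,e=np.histogram(h[o]*1e3,np.arange(-26,40,2)); print(list(zip(e.astype(int),hist)))
    disc=o&(abs(h-np.median(h[o&(h<.010)]))<.02)
    for lo in(.012,.018,.023):
        m=o&(h>lo); p=np.c_[u[m],v[m]]
        if len(p)>8:
            t=np.linalg.svd(p-p.mean(0))[2][0]; print("h>",lo,len(p),"centre",p.mean(0).round(4),"ang",np.degrees(np.arctan2(t[1],t[0])).round(1),"med h",np.median(h[m]).round(4),"ext",np.ptp((p-p.mean(0))@t).round(3))
            print((np.c_[p,h[m]]*1e3).round(0)[:12].tolist())
E
python3 - <<'E'
from meas import *
z=np.load("side3.npz"); meas(z["b"],z["d"],"side")
E
```

```text
[(np.int64(-26), np.int64(0)), (np.int64(-24), np.int64(0)), (np.int64(-22), np.int64(0)), (np.int64(-20), np.int64(0)), (np.int64(-18), np.int64(5)), (np.int64(-16), np.int64(27)), (np.int64(-14), np.int64(21)), (np.int64(-12), np.int64(25)), (np.int64(-10), np.int64(19)), (np.int64(-8), np.int64(26)), (np.int64(-6), np.int64(28)), (np.int64(-4), np.int64(24)), (np.int64(-2), np.int64(27)), (np.int64(0), np.int64(31)), (np.int64(2), np.int64(124)), (np.int64(4), np.int64(74)), (np.int64(6), np.int64(11)), (np.int64(8), np.int64(8)), (np.int64(10), np.int64(10)), (np.int64(12), np.int64(12)), (np.int64(14), np.int64(8)), (np.int64(16), np.int64(11)), (np.int64(18), np.int64(13)), (np.int64(20), np.int64(10)), (np.int64(22), np.int64(10)), (np.int64(24), np.int64(9)), (np.int64(26), np.int64(11)), (np.int64(28), np.int64(17)), (np.int64(30), np.int64(7)), (np.int64(32), np.int64(0)), (np.int64(34), np.int64(0)), (np.int64(36), np.int64(0))]
h> 0.012 109 centre [-0.0072  0.0058] ang 179.4 med h 0.0225 ext 0.052
[[24.0, 5.0, 28.0], [24.0, 2.0, 28.0], [25.0, 4.0, 24.0], [23.0, 5.0, 26.0], [22.0, 4.0, 28.0], [4.0, 36.0, 54.0], [23.0, 6.0, 24.0], [22.0, 5.0, 25.0], [19.0, 8.0, 29.0], [17.0, 7.0, 30.0], [26.0, 3.0, 18.0], [23.0, 4.0, 21.0]]
h> 0.018 78 centre [-0.0081  0.0058] ang 179.9 med h 0.025 ext 0.051
[[24.0, 5.0, 28.0], [24.0, 2.0, 28.0], [25.0, 4.0, 24.0], [23.0, 5.0, 26.0], [22.0, 4.0, 28.0], [4.0, 36.0, 54.0], [23.0, 6.0, 24.0], [22.0, 5.0, 25.0], [19.0, 8.0, 29.0], [17.0, 7.0, 30.0], [23.0, 4.0, 21.0], [20.0, 6.0, 24.0]]
h> 0.023 54 centre [-0.0087  0.0057] ang -179.0 med h 0.0278 ext 0.05
[[24.0, 5.0, 28.0], [24.0, 2.0, 28.0], [25.0, 4.0, 24.0], [23.0, 5.0, 26.0], [22.0, 4.0, 28.0], [4.0, 36.0, 54.0], [23.0, 6.0, 24.0], [22.0, 5.0, 25.0], [19.0, 8.0, 29.0], [17.0, 7.0, 30.0], [20.0, 6.0, 24.0], [19.0, 5.0, 25.0]]
```

The bar lies at about 0° and the disc top is about 3–4 mm over the rim, so the underside is at about −20 and the lid is at home height. I turn gently on to confirm the firm stop.

Run:
```python
from turn import *
turn(-4,-14,step=2,push=.0003,lim=.6)
```

```text
-6.0 act -5.9 h -19.88 Fa 14.0 |F| 14.6 Ma 0.25 op 0.147 t 18.1
-8.0 act -7.7 h -19.89 Fa 15.8 |F| 16.5 Ma 0.73 op 0.148 t 18.3
STOP
```

The firm stop shows as a rising torque. I relieve it, release, retreat and verify.

Run:
```python
from turn import *
from meas import meas
arm.servo_line(jar_p(-.0203),.03,jar_o(-5)); print(wr())
arm.move_gripper(.5); print(wr())
arm.servo_line(jar_p(.08),.1); print(wr())
p=arm.read_state()["eef_pos"]; arm.servo_line([.40,-.02,.33],.25,tab_o(15))
j=arm.read_state()["joints"]; arm.goto_joints(np.r_[45,j[1:]])
for n in("top","side"):
    b,d=arm.grab_frame(n); meas(b,d,n)
    cv2.imwrite(f"pics/{n}4.png",b if n=="side" else cv2.resize(b[110:310,140:420],(800,571),interpolation=cv2.INTER_CUBIC))
```

```text
('F', array([-4.7, -4.5,  8.2]), 'Fa', np.float64(10.1), 'M', array([-1.07,  0.7 , -0.02]), 'Ma', np.float64(0.36), 'op', 0.144, 't', 18.6)
('F', array([-0.8, -0.1, -1.1]), 'Fa', np.float64(-0.5), 'M', array([-0.18,  0.53, -0.05]), 'Ma', np.float64(-0.06), 'op', 0.503, 't', 19.0)
('F', array([-0.7,  0.1, -0. ]), 'Fa', np.float64(0.3), 'M', array([-0.25,  0.48,  0.01]), 'Ma', np.float64(0.03), 'op', 0.501, 't', 20.1)
[(np.int64(-26), np.int64(0)), (np.int64(-24), np.int64(0)), (np.int64(-22), np.int64(0)), (np.int64(-20), np.int64(1)), (np.int64(-18), np.int64(0)), (np.int64(-16), np.int64(1)), (np.int64(-14), np.int64(1)), (np.int64(-12), np.int64(3)), (np.int64(-10), np.int64(6)), (np.int64(-8), np.int64(3)), (np.int64(-6), np.int64(2)), (np.int64(-4), np.int64(6)), (np.int64(-2), np.int64(7)), (np.int64(0), np.int64(39)), (np.int64(2), np.int64(75)), (np.int64(4), np.int64(71)), (np.int64(6), np.int64(40)), (np.int64(8), np.int64(11)), (np.int64(10), np.int64(2)), (np.int64(12), np.int64(2)), (np.int64(14), np.int64(4)), (np.int64(16), np.int64(1)), (np.int64(18), np.int64(5)), (np
[... 2347 characters left out ...]
, 4.0, 26.0], [21.0, 5.0, 28.0], [21.0, 2.0, 28.0], [20.0, 1.0, 28.0], [18.0, -1.0, 29.0]]
h> 0.018 194 centre [-0.0016  0.0038] ang 175.7 med h 0.0273 ext 0.051
[[21.0, -5.0, 31.0], [24.0, 2.0, 27.0], [21.0, 4.0, 31.0], [20.0, 1.0, 31.0], [20.0, -1.0, 30.0], [20.0, -6.0, 28.0], [18.0, -4.0, 31.0], [23.0, 4.0, 26.0], [21.0, 5.0, 28.0], [21.0, 2.0, 28.0], [20.0, 1.0, 28.0], [18.0, -1.0, 29.0]]
h> 0.023 143 centre [-0.0016  0.0031] ang 175.0 med h 0.0289 ext 0.049
[[21.0, -5.0, 31.0], [24.0, 2.0, 27.0], [21.0, 4.0, 31.0], [20.0, 1.0, 31.0], [20.0, -1.0, 30.0], [20.0, -6.0, 28.0], [18.0, -4.0, 31.0], [23.0, 4.0, 26.0], [21.0, 5.0, 28.0], [21.0, 2.0, 28.0], [20.0, 1.0, 28.0], [18.0, -1.0, 29.0]]
```

View pics/top4.png

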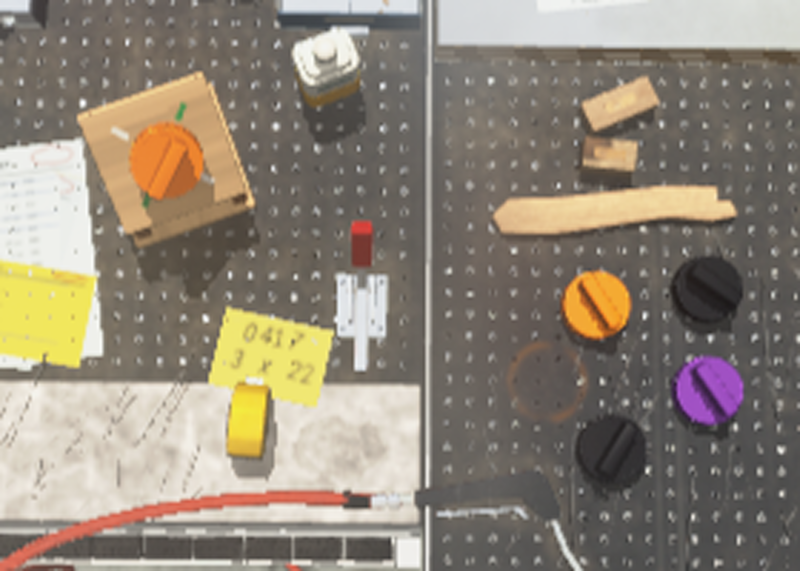

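The picture shows the lid screwed on at (165,160), with its bar along the green marks and its bar top 30 mm over the rim, which is home height. The other orange lid is untouched and flat at (597,303), and the tape is unmoved at (248,420).

```bash
python3 -c "
from cell import arm
print(arm.sign_off())"
```

```text
the job is handed in; nothing more can be done
None
```

The first orange lid I tried threaded fully home against its stop and is left screwed on the jar; the other lid was never moved and lies flat, bar up, and the tape measure is where it was; the job is handed in.

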